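# Lay out the sample kit on the round mat

### The arm

A 7-joint arm with a two-finger parallel gripper is mounted at the origin on the work surface. World frame = base frame: x ahead of the robot, y to its left, z up, the work surface at z = 0. Lengths are in m, angles in rad, forces in N, time in s.
With the tool pointing down it reaches from about 0.4 to 0.9 m from the base axis. Payload 5.6 kg.
Tool frame: the origin (TCP) lies midway between the tips of the shut fingers; the grasp point (between the pads) lies 19 mm behind it (manip.grip_depth is the distance from the TCP to the grasp point, in m); z points along the fingers, y is the direction in which the jaws open and shut (so a half turn about z gives the same grasp; the last joint's range is limited). The gripper opens to 92 mm and grips with 3 to 60 N. Pads are 20 mm wide; open, the fingers measure 128 mm over their backs; the gripper's body (75 mm by 189 mm) begins 69 mm behind the grasp point.
Start: joints at [1.135, 0.468, -0.012, 1.603, 0.006, 1.071, -0.056], TCP at [0.249, -0.601, 0.215] pointing down, gripper open.
Joint ranges: [-2.53, 2.53], [-0.31, 2.02], [-1.57, 1.55], [0.28, 2.44], [-1.29, 4.43], [0.15, 1.84], [-2.92, 2.92]. Speed limits (rad/s): [2.57, 2.57, 3.14, 3.14, 3.14, 3.14, 3.14].

### API

Orientations are given as a rotation vector (axis times angle).
In Python, from bench import manip gives the robot as it stands. Calls block until the motion is done:
- manip.move_pose(position, orientation): joint-space move of the TCP to a pose.
- manip.movel(position, ori=None, max_speed=0.15): straight line of the TCP; ori=None keeps the orientation; max_speed is the mean speed in m/s.
- manip.goto_joints(angles): joint-space move.
- manip.move_gripper(opening, effort=None): opening from 0.0 (shut) to 1.0 (fully open); effort is the grip in N (None keeps the last); returns when the fingers have stopped.
- manip.pause(seconds).
- manip.ik(position, orientation): joint angles nearest the present ones, or None.
- manip.snapshot(name): name is "scene" or "top" or "wrist"; returns the picture (420x560x3 uint8, blue, green, red); there is no depth.
- manip.camera_params(name): a dict with "fovy" (degrees; the focal length in pixels is half the picture's height over the tangent of half this angle, whatever the lens; pixels are square), "cx", "cy" (the principal point, pixels), "R" (3x3) and "t" (3): a world point X has camera coordinates R X + t. Camera axes: x right, y down, z forward; pixel columns grow to the right and rows downward; lengths in m; the calibration is good to about 2 mm. The wrist camera is an equidistant fisheye: a pixel r from the principal point sees the ray r / f radians off the axis. A picture is of the moment at which its call begins: read the wrist's pose just before it. camera_params takes no time and is no camera call; for the wrist camera it gives the pose at the moment of the call.
A pose or a line that the arm cannot do raises manip.IKError and nothing moves.
- manip.job_done(): hands the job in, once; it reports no verdict.
Readings, each from a call of its own:
- manip.get_t(): time.
- manip.get_joints(): joint angles.
- manip.get_joint_vel(): joint speeds.
- manip.get_joint_torque(): joint torques, N m.
- manip.get_ee_pos(): TCP position.
- manip.get_orientation(): TCP orientation.
- manip.get_wrist_force(): force on the tool from outside, world axes, zero at the start.
- manip.get_ft_torque(): the same for the moment, N m.
- manip.get_finger_gap(): opening from 0.0 (shut) to 1.0 (fully open).
Only numpy, scipy, OpenCV 4.12 (cv2) and the standard library are available. Lean on these libraries where they do the work, as an engineer would, in place of code of your own. Each camera call takes 0.05 s, during which the arm holds its last target.

### The job

Lay out the sample kit on the round dark mat: stand the aluminium block in the middle of the mat, midway between the blue and the green card, with the brass bushing centred on top of it; put the steel link in the middle of the blue card, the black levelling foot in the middle of the green card, and the orange end cap on the mat halfway between the block and the yellow stripe at the mat's edge, in line with both. Everything ends upright, the same way up as it stood on the wooden board; leave the white bushing where it is.

Things in the scene. Friction and masses are not known exactly. Their poses are not given: they have to be found in the camera images.
- mat: Fixed round dark rubber mat, 300 mm across, 4 mm thick, at any yaw. Origin: centre of its underside, on the table. Its +x axis points to the middle of a flush yellow stripe (12 x 90 mm, inner edge 130 mm from the centre). The block belongs at the centre, the end cap 76 mm from it along +x (halfway from the block's face to the stripe). The cards lie on its y axis, 95 mm either side
- blue_card: Fixed blue square card 64 x 64 x 3 mm lying on the mat, 95 mm from the mat's centre on its +y or -y side. Origin: centre of its underside (4 mm above the table); top 7 mm above the table
- green_card: Fixed green square card 64 x 64 x 3 mm lying on the mat, 95 mm from the mat's centre, opposite the blue card. Origin: centre of its underside (4 mm above the table); top 7 mm above the table
- block: Loose aluminium block 44 x 44 mm, 30 mm high, dark round holes on its sides and a dark spot on top, 0.14 kg. Origin: centre of its underside; x and y square to its sides, z up. Like all loose things here it starts on a wooden board 200 x 300 x 4 mm, in a grid of about 100 mm pitch
- brass_bushing: Loose brass-coloured bushing standing on end: outside diameter 32 mm, bore 14 mm, 26 mm high, 0.10 kg. Origin: centre of its underside, z along its axis
- link: Loose steel fork link 50 mm (x) by 22 mm (y), 24 mm high, with a 22 mm wide gap across the middle of its top, above 10 mm, between two full-height ends; 0.10 kg. Grip it across its 22 mm width. Origin: centre of its underside
- foot: Loose levelling foot: black disc 44 mm across and 12 mm high with an upright steel stud 12 mm in diameter from 12 to 46 mm height, 0.08 kg. Grip it by the stud. Origin: centre of the disc's underside, z along the stud
- end_cap: Loose orange square tube end cap: flange 40 x 40 mm, 5 mm thick, with a 30 x 30 mm plug above it, 24 mm high in all, 0.03 kg. Grip it by the plug. Origin: centre of the flange's underside; x and y square to its sides
- white_bushing: Loose white plastic bushing, same shape and size as the brass one (32 mm across, 26 mm high), standing among the kit on the wooden board; not part of the kit, to be left where it is. Origin: centre of its underside
Mind the look-alikes: they are no part of the job. Several things look just like the end_cap: the one meant starts nearest to the robot's base.

How it is judged:
At the end, for the whole second after the job is handed in: All upright, released, at rest: block within 12 mm of mat centre; brass bushing on it, within 8 mm; link on blue and foot on green card, within 12 mm of centre; end cap on the mat within 15 mm each way of 76 mm from centre towards the stripe; white bushing within 30 mm of its start (horizontal distance between block and mat below 0.012 m and height (world z) of each of block, end_cap below 0.007 m and angle between each of block, brass_bushing, link, foot, end_cap, white_bushing's own z axis and vertical below 0.1 rad and horizontal distance between brass_bushing and block below 0.008 m and z of brass_bushing in the frame of block between 0.027 and 0.033 m and horizontal distance between link and blue_card below 0.012 m and height (world z) of each of link, foot below 0.01 m and horizontal distance between foot and green_card below 0.012 m and x of end_cap in the frame of mat between 0.061 and 0.091 m and y of end_cap in the frame of mat between -0.015 and 0.015 m and distance of white_bushing from where it was at the start of the episode below 0.03 m and linear speed of each of block, brass_bushing, link, foot, end_cap below 0.02 m/s); the robot touches nothing.
It fails at once if the white bushing is carried off or knocked more than 30 mm (distance of white_bushing from where it was at the start of the episode above 0.03 m).
It also fails if it takes over 128 s, if anything falls off the work surface, if the arm or the gripper's body presses on something with over 40 N, if the wrist force passes 120 N, or if a joint passes its speed limit or range.

## Working session

There is one attempt and no reset: what is moved stays moved. The work goes in short steps, each a Python script; the robot and the scene stay as the last script left them, time stands still between calls to the robot, and variables do not carry over. Pictures are saved under pics/ and viewed, and the job is handed in when it is done.

```bash
mkdir -p pics; ls; python3 - <<'E'
from bench import manip
import cv2
for n in ("scene","top"):
    im=manip.snapshot(n); cv2.imwrite(f"pics/{n}0.png",im)
    print(n,manip.camera_params(n))
print(manip.get_t(),manip.get_orientation(),manip.get_ee_pos(),manip.grip_depth)
E
```

```text
pics
scene {'fovy': 43.326130346553235, 'cx': 277.2009853249976, 'cy': 204.61272981368805, 'R': array([[-0.10862049,  0.9940653 , -0.00598113],
       [ 0.80598219,  0.08454375, -0.5858712 ],
       [-0.58188856, -0.0684583 , -0.81038211]]), 't': array([ 0.07449714, -0.42738597,  1.3640713 ])}
top {'fovy': 44.0382706589805, 'cx': 273.23129798372383, 'cy': 216.16233450784352, 'R': array([[ 0.02276908, -0.99952319, -0.0208559 ],
       [-0.99473007, -0.02056402, -0.10044508],
       [ 0.0999683 ,  0.02303303, -0.99472399]]), 't': array([0.00762293, 0.55825051, 1.11950464])}
0.1 [-3.07975836e+00 -6.12631302e-01  6.50507306e-04] [ 0.24853886 -0.60005788  0.21374527] 0.0187
```

View pics/scene0.png

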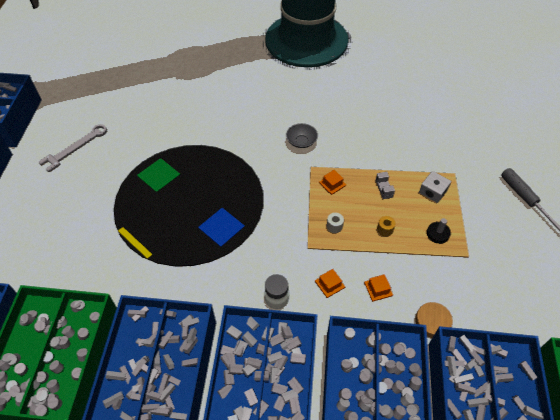

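View pics/top0.png

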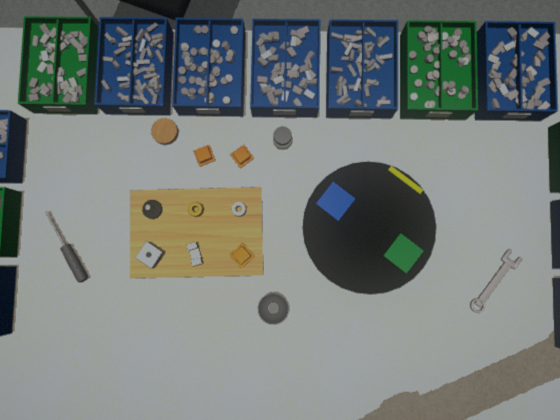

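The scene view shows the board, with six items, right of centre, and the mat at (190,205). There are three orange caps. In the top view they are at (242,255) on the board and at (204,155) and (241,156) off it. The base is towards the bottom of the top view, so (242,255) should be the nearest. I'll confirm that with numbers and a crop.

```bash
cat > h.py <<'E'
import numpy as np, cv2
from bench import manip
from scipy.spatial.transform import Rotation as Rn
def ray(cp,u,v,wh=(420,560)):
    f=wh[0]/2/np.tan(np.radians(cp['fovy'])/2)
    d=np.array([(u-cp['cx'])/f,(v-cp['cy'])/f,1.]); R=cp['R'];t=cp['t']
    if cp.get('fish'):
        r=np.hypot(d[0],d[1]); 
        d=np.array([d[0]/r*np.sin(r),d[1]/r*np.sin(r),np.cos(r)]) if r>1e-9 else np.array([0,0,1.])
    return -R.T@t, R.T@d
def plane(cp,u,v,z):
    o,d=ray(cp,u,v); return (o+d*(z-o[2])/d[2])
def cen(m):
    ys,xs=np.nonzero(m); return xs.mean(),ys.mean()
def blobs(mask,amin=20):
    n,l,s,c=cv2.connectedComponentsWithStats(mask.astype(np.uint8))
    return [(c[i],s[i],l==i) for i in range(1,n) if s[i,4]>=amin]
E
python3 - <<'E'
from h import *
im=cv2.imread('pics/top0.png');cp=manip.camera_params('top')
hsv=cv2.cvtColor(im,cv2.COLOR_BGR2HSV);H,S,V=cv2.split(hsv)
def rep(name,m,z,roi,a=20):
    mm=np.zeros_like(m);x0,y0,x1,y1=roi;mm[y0:y1,x0:x1]=m[y0:y1,x0:x1]
    for c,s,k in blobs(mm,a):
        r=cv2.minAreaRect(cv2.findContours(k.astype(np.uint8),0,2)[0][0])
        print(name,np.round(c,1),s[4],np.round(plane(cp,*c,z),4),[np.round(q,1) for q in r])
rep('blue',(H>100)&(H<130)&(S>150)&(V>100),.007,(300,150,450,300))
rep('green',(H>45)&(H<80)&(S>150)&(V>60),.007,(300,150,450,300))
rep('yellow',(H>22)&(H<35)&(S>150)&(V>120),.004,(300,150,450,300))
rep('orange',(H>3)&(H<17)&(S>190),.005,(180,140,270,275))
rep('mat',(V<60)|((S>150)&(V>60)),.004,(295,150,450,300),1000)
cv2.imwrite('pics/c1.png',cv2.resize(im[135:285,120:275],None,fx=5,fy=3.9,interpolation=2))
cv2.imwrite('pics/c1.png',cv2.resize(im[140:285,120:275],None,fx=4,fy=4,interpolation=2))
E
```

```text
blue [335.5 200.9] 772 [ 0.5974 -0.1193  0.007 ] [array([335.5, 200.8]), array([27.9, 27.9]), np.float64(37.9)]
green [399.7 249.5] 503 [ 0.4915 -0.263   0.007 ] [array([400.9, 251.2]), array([23.6, 27.6]), np.float64(36.9)]
yellow [405.2 179.3] 189 [ 0.6503 -0.2763  0.004 ] [array([405.3, 179.3]), array([39.6,  4.6]), np.float64(36.9)]
mat [367.9 227. ] 12962 [ 0.5402 -0.1926  0.004 ] [array([368.8, 227.3]), array([131.5, 129.4]), np.float64(45.0)]
```

View pics/c1.png

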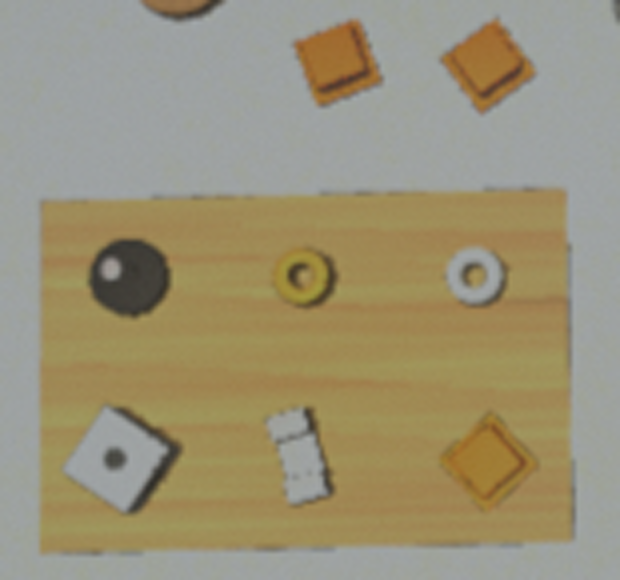

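In the crop (4x, offset (120,140)), the cap at crop (490,460), top pixel (242,255), is the lowest and closest to the base. It is the only cap on the board. The other two, (335,62) and (488,65), are beyond the far edge of the board. So the board cap is the one meant. Next I'll take wrist views over the mat and the board.

```bash
cat >> h.py <<'E'
def down(yaw): return (Rn.from_euler('z',yaw)*Rn.from_rotvec([np.pi,0,0])).as_rotvec()
def wsnap(name):
    cp=manip.camera_params('wrist'); cp['fish']=True
    im=manip.snapshot('wrist'); cv2.imwrite(f'pics/{name}.png',im)
    np.save(f'pics/{name}.npy',cp,allow_pickle=True); return im,cp
E
python3 - <<'E'
from h import *
cp=manip.camera_params('top')
for n,u,v,z in [('foot',152,209,.016),('brass',195.5,209,.03),('white',238.7,209,.03),('block',148.7,254.7,.034),('link',194.5,254,.028),('cap',242.5,255,.028)]:
    print(n,np.round(plane(cp,u,v,z),3))
yaw=2*np.arctan2(-.6126,-3.0798);print(yaw)
wc=manip.camera_params('wrist');print(-wc['R'].T@wc['t'],wc['R'],wc['fovy'])
manip.move_pose([0.5,-0.19,0.33],down(0)); print(manip.get_t(),manip.get_joints()); wsnap('w_mat')
manip.move_pose([0.53,0.19,0.33],down(0)); print(manip.get_t(),manip.get_joints()); wsnap('w_board')
E
```

```text
foot [0.57  0.293 0.016]
brass [0.57  0.192 0.03 ]
white [0.572 0.096 0.03 ]
block [0.467 0.291 0.034]
link [0.471 0.191 0.028]
cap [0.471 0.085 0.028]
-5.890492665312764
[ 0.32388766 -0.56910686  0.38327314] [[ 0.38229092 -0.92403862 -0.00250795]
 [-0.88422525 -0.36660487  0.28939001]
 [-0.26832697 -0.10841359 -0.95720799]] 65.70646984690485
1.9 [ 0.48450494  0.18502212 -0.20971166  1.7308863   0.04096317  1.23036677
 -1.30787786]
3.3667 [ 0.00303425  0.26925349 -0.49353875  1.65273907  0.13384166  1.25350698
 -2.09071414]
```

View pics/w_mat.png

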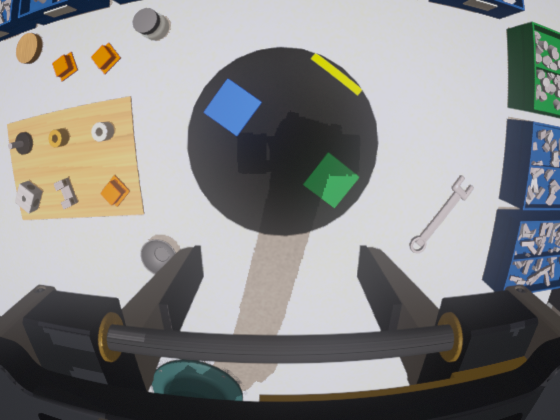

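View pics/w_board.png

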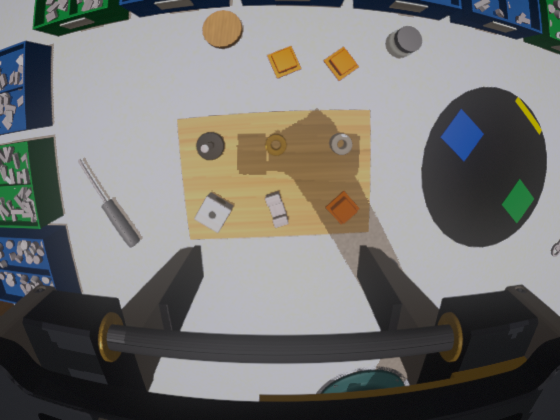

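The mat view shows the mat at (283,142), blue at (232,107), green at (331,181) and yellow at (336,74). The board view shows the foot at (209,147), brass at (276,144), white at (341,144), block at (213,213), link at (277,209) and cap at (342,207).

```bash
python3 - <<'E'
from h import *
def load(n): return cv2.imread(f'pics/{n}.png'),np.load(f'pics/{n}.npy',allow_pickle=True).item()
im,cp=load('w_mat');H,S,V=cv2.split(cv2.cvtColor(im,cv2.COLOR_BGR2HSV))
def contour_world(m,z,roi):
    mm=np.zeros_like(m,np.uint8);x0,y0,x1,y1=roi;mm[y0:y1,x0:x1]=m[y0:y1,x0:x1]
    c=max(cv2.findContours(mm,0,1)[0],key=cv2.contourArea)[:,0,:].astype(float)
    return np.array([plane(cp,*p,z)[:2] for p in c])
def rect(n,m,z,roi):
    w=contour_world(m,z,roi).astype(np.float32)*1000
    r=cv2.minAreaRect(w); M=cv2.moments(w.reshape(-1,1,2)); print(n,np.round(r[0],1),np.round(r[1],1),round(r[2],1),'mom',round(M['m10']/M['m00'],1),round(M['m01']/M['m00'],1)); return r
R=(180,40,390,245)
b=rect('blue',(H>100)&(H<130)&(S>120)&(V>60),.007,R)
g=rect('green',(H>45)&(H<85)&(S>120)&(V>40),.007,R)
y=rect('yel',(H>22)&(H<38)&(S>120)&(V>80),.004,R)
m=(V<90)|((S>120)&(V>40)); 
w=contour_world(m,.004,(180,40,390,225)).astype(np.float32)*1000
print('mat',cv2.minEnclosingCircle(w),cv2.fitEllipse(w))
bc,gc,yc=[np.array(r[0]) for r in (b,g,y)];d=bc-gc
print('mid',(bc+gc)/2,np.linalg.norm(d),'yaw from y',np.degrees(np.arctan2(d[1],d[0]))-90,'to yel',np.degrees(np.arctan2(*(yc-(bc+gc)/2)[::-1])),np.linalg.norm(yc-(bc+gc)/2))
im,cp=load('w_board')
cv2.imwrite('pics/c2.png',cv2.resize(im[100:250,170:380],None,fx=3.8,fy=3.8,interpolation=2))
E
```

```text
blue [ 595.6 -119.1] [65.4 65.3] 53.5 mom 595.6 -119.3
green [ 482.  -270.2] [63.8 63.4] 53.1 mom 482.0 -270.0
yel [ 647.3 -276.3] [91.1 13.8] 53.0 mom 647.5 -276.1
mat ((539.3466796875, -194.705322265625), 147.571533203125) ((542.462646484375, -194.70909118652344), (284.193603515625, 294.4855041503906), 179.28887939453125)
mid [ 538.82504272 -194.63150406] 189.08002487872258 yaw from y -36.93860840266843 to yel -36.970291454269585 135.83113884362209
```

View pics/c2.png

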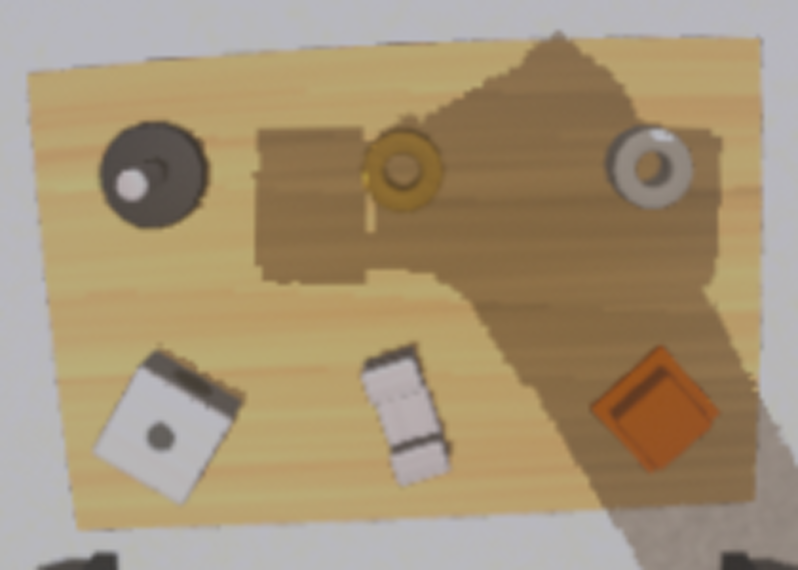

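```bash
python3 - <<'E'
from h import *
im=cv2.imread('pics/w_board.png');cp=np.load('pics/w_board.npy',allow_pickle=True).item()
print('cam',-cp['R'].T@cp['t'])
H,S,V=[a.astype(int) for a in cv2.split(cv2.cvtColor(im,cv2.COLOR_BGR2HSV))]
dbg=im.copy()
def obj(n,m,z,roi,close=0):
    mm=np.zeros(m.shape,np.uint8);x0,y0,x1,y1=roi;mm[y0:y1,x0:x1]=m[y0:y1,x0:x1]
    if close: mm=cv2.morphologyEx(mm,3,np.ones((close,close)))
    c=max(cv2.findContours(mm,0,1)[0],key=cv2.contourArea)
    cv2.drawContours(dbg,[c],-1,(255,0,255),1)
    w=np.array([plane(cp,*p,z)[:2] for p in c[:,0].astype(float)]).astype(np.float32)*1000
    r=cv2.minAreaRect(w);cc=cv2.minEnclosingCircle(w)
    M=cv2.moments(w.reshape(-1,1,2))
    print(n,'rect',np.round(r[0],1),np.round(r[1],1),round(r[2],1),'circ',np.round(cc[0],1),round(cc[1],1),'mom',round(M['m10']/M['m00'],1),round(M['m01']/M['m00'],1))
gray=(S<50)
obj('block top',gray&(V>140),.034,(190,190,240,238))
obj('link top',gray&(V>120),.028,(260,185,297,234),3)
obj('foot disc',(V<100),.016,(190,128,232,165),5)
obj('stud top',gray&(V>120),.050,(190,128,232,165))
obj('cap all',(H<13)&(S>160),.009,(320,185,362,230))
obj('brass',(H>15)&(H<28)&(S>170)&(V>70),.030,(255,128,295,160))
obj('white',gray&(V>100),.030,(325,128,362,160))
cv2.imwrite('pics/c3.png',cv2.resize(dbg[100:250,170:380],None,fx=3.8,fy=3.8,interpolation=0))
px=np.array([[590,408],[660,346],[718,410],[655,472]])/3.8+[170,100]
q=np.array([plane(cp,*p,.009)[:2]*1000 for p in px]);print(q.round(1),q.mean(0))
E
```

```text
cam [0.61209221 0.18800979 0.49937747]
block top rect [466.4 292.1] [43.3 43. ] 57.4 circ [466.6 292.1] 29.3 mom 466.4 292.0
link top rect [470.7 193.1] [50.1 22.9] 17.9 circ [470.2 194.2] 26.2 mom 470.9 193.2
foot disc rect [569.8 293.1] [40.3 41.4] 43.5 circ [569.6 293.1] 21.6 mom 569.5 293.3
stud top rect [568.8 294.4] [11.2 10.2] 43.5 circ [569.  294.1] 5.9 mom 568.7 294.2
cap all rect [467.   87.2] [36.2 38.5] 41.7 circ [466.1  86.4] 23.2 mom 466.3 87.2Traceback (most recent call last):
  File "<stdin>", line 21, in <module>
  File "<stdin>", line 9, in obj
ValueError: max() iterable argument is empty
```

```bash
python3 - <<'E'
from h import *
im=cv2.imread('pics/w_board.png');cp=np.load('pics/w_board.npy',allow_pickle=True).item()
px=np.array([[590,408],[660,346],[718,410],[655,472]])/3.8+[170,100]
q=np.array([plane(cp,*p,.009)[:2]*1000 for p in px]);print('flange',q.round(1).tolist(),q.mean(0),np.linalg.norm(q-np.roll(q,1,0),axis=1),[np.degrees(np.arctan2(*(d[::-1])))%90 for d in q-np.roll(q,1,0)])
for n,u,v in (('brass',403,170),('white',650,167)):
    p=np.array([u,v])/3.8+[170,100]; print(n,plane(cp,*p,.030))
t=manip.camera_params('top');print(plane(t,195.5,208.7,.03),plane(t,242.2,255.3,.009))
h=cv2.resize(im[125:165,250:365],None,fx=6.9,fy=6.9,interpolation=2);h=cv2.convertScaleAbs(h,alpha=1.6)
cv2.imwrite('pics/c4.png',h)
h=cv2.cvtColor(im,cv2.COLOR_BGR2HSV);print([h[144,x].tolist() for x in range(255,296,2)])
E
```

```text
flange [[469.8, 116.8], [496.4, 88.3], [468.9, 61.8], [441.4, 87.6]] [469.13277038  88.61923985] [40.69721776 38.93254786 38.26255649 37.65038549] [np.float64(45.78997872594166), np.float64(43.09760754991807), np.float64(43.92625034986088), np.float64(46.74282098446869)]
brass [0.57001206 0.19368064 0.03      ]
white [0.57203132 0.09915682 0.03      ]
[0.57083187 0.19240772 0.03      ] [0.4706265  0.08749081 0.009     ]
[[18, 121, 137], [17, 120, 136], [17, 120, 136], [17, 121, 135], [17, 121, 135], [18, 146, 126], [19, 161, 135], [19, 159, 135], [18, 133, 117], [17, 120, 132], [18, 122, 132], [17, 123, 133], [17, 125, 131], [19, 159, 125], [19, 161, 136], [19, 160, 132], [17, 126, 127], [17, 122, 134], [17, 122, 134], [17, 122, 134], [17, 122, 134]]
```

View pics/c4.png

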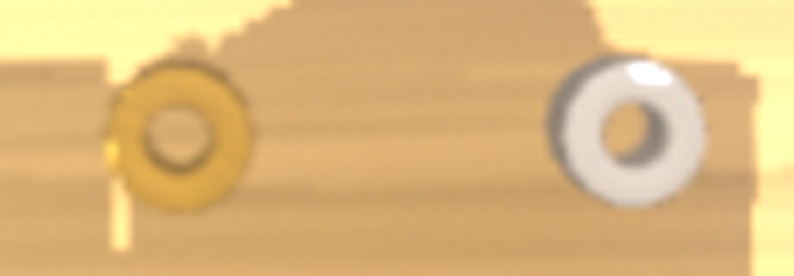

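Measurements so far:
- Mat centre is (0.539,-0.195) with yaw -37°, and blue is on +y.
- The wrist and top views of the objects agree to about 2 mm.

I'll pick the block first.

```bash
cat >> h.py <<'E'
MC=np.array([.5389,-.1947]); MY=np.radians(-36.95)
ex=np.array([np.cos(MY),np.sin(MY)]); ey=np.array([-ex[1],ex[0]])
def best(xy,z,yaws):
    out=[]
    for y in yaws:
        y=(y+np.pi)%(2*np.pi)-np.pi
        q=[manip.ik([*xy,zz],down(y)) for zz in (z,z+.14)]
        if any(a is None for a in q): continue
        out.append((max(abs(a[6]) for a in q)+0.3*abs(q[1][0]-manip.get_joints()[0]),y))
    return min(out)[1]
def st(s):
    print(s,'t',round(manip.get_t(),1),'gap mm',round(manip.get_finger_gap()*92,1),'F',np.round(manip.get_wrist_force(),1),'p',np.round(manip.get_ee_pos(),4))
def pick(xy,z,yaws,width,effort=30,extra=.022):
    y=best(xy,z,yaws); print('yaw',np.degrees(y))
    manip.move_gripper(min(1,(width+extra)/.092),effort)
    manip.move_pose([*xy,z+.13],down(y)); st('above')
    manip.movel([*xy,z],max_speed=.12); st('down')
    manip.move_gripper(0.0,effort); st('grip')
    manip.movel([*xy,z+.13],max_speed=.15); st('lift')
    return y
def place(xy,z,yaws,width,extra=.016,check=True):
    y=best(xy,z,yaws); print('yaw',np.degrees(y))
    manip.move_pose([*xy,z+.13],down(y)); st('over')
    manip.movel([*xy,z+.015],max_speed=.12); manip.movel([*xy,z],max_speed=.04); manip.pause(.2); st('set')
    manip.move_gripper((width+extra)/.092); manip.pause(.1); st('open')
    manip.movel([*xy,z+.13],max_speed=.15); st('up')
E
python3 - <<'E'
from h import *
r=np.radians
py=pick([.4664,.2921],.010,[r(57.4+90*k) for k in range(4)],.044)
d=MY-r(57.4)
place(MC,.0107,[py+d+r(90)*k for k in range(4)],.044)
wsnap('w1')
E
```

```text
yaw 147.39999999999998
above t 5.7 gap mm 66.1 F [-0.7  0.4  0.4] p [0.4668 0.292  0.1402]
down t 7.0 gap mm 66.0 F [-0.1 -0.7  0.9] p [0.4669 0.2925 0.0107]
grip t 7.4 gap mm 43.7 F [-0.8 -0.1  4.3] p [0.4667 0.2921 0.0104]
lift t 8.4 gap mm 43.7 F [-0.4  0.2 -1.9] p [0.4659 0.2915 0.1391]
yaw 53.05000000000001
over t 10.2 gap mm 44.2 F [-0.4  0.7 -1.1] p [ 0.5394 -0.1928  0.1408]
set t 12.1 gap mm 43.9 F [ 0.7 -0.5 -2.2] p [ 0.5388 -0.1946  0.0105]
open t 12.6 gap mm 60.1 F [-0.1 -0.3  0.1] p [ 0.539  -0.1947  0.0108]
up t 13.6 gap mm 59.8 F [ 0.4  0.2 -1.1] p [ 0.5382 -0.1947  0.1398]
```

View pics/w1.png

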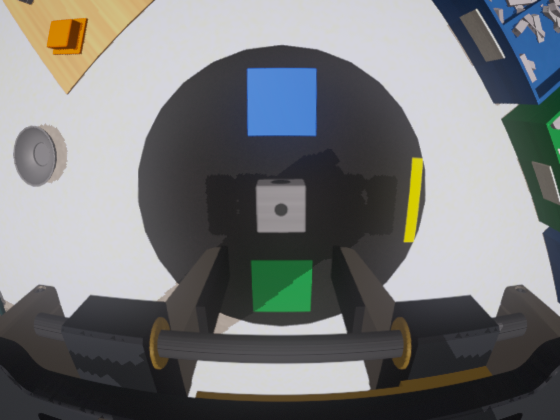

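```bash
python3 - <<'E'
from h import *
r=np.radians
py=pick([.5702,.1932],.009,[r(k) for k in (0,180,90,-90)],.032)
manip.movel([.50,.0,.30],max_speed=.25); wsnap('w2')
E
```

```text
yaw -180.0
above t 15.4 gap mm 54.0 F [0.3 0.7 1.2] p [0.5707 0.1919 0.1387]
down t 16.6 gap mm 53.6 F [-0.   0.8  0.1] p [0.5708 0.1936 0.0098]
grip t 17.1 gap mm 31.4 F [-0.5 -0.2  2.3] p [0.5705 0.1933 0.0094]
lift t 18.1 gap mm 31.6 F [-0.4  0.4 -1.8] p [0.5697 0.1927 0.138 ]
```

View pics/w2.png

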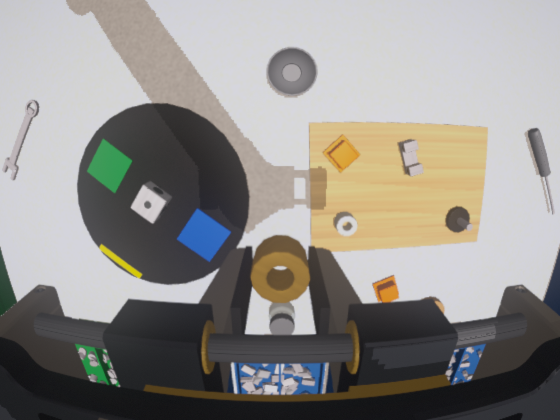

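w1 shows the block square at (281,207), between the blue card (282,102) and the green card (282,286). w2 shows the brass held upright at (281,270). The block, white bushing and board items are otherwise undisturbed. I'll check the block's position and stack the brass.

```bash
python3 - <<'E'
from h import *
r=np.radians
cp=np.load('pics/w1.npy',allow_pickle=True).item(); print('spot',plane(cp,281,210,.034))
cp=np.load('pics/w2.npy',allow_pickle=True).item(); b=plane(cp,148,204.5,.034);print('spot',b)
place(MC,.0399,[MY+r(90)*k for k in range(4)],.032)
wsnap('w3')
lk=np.array([.4707,.1931]); a=r(17.9); off=.008*np.array([np.cos(a),np.sin(a)])
py=pick(lk+off,.007,[a,a+np.pi],.022,effort=35)
manip.movel([.50,.0,.30],max_speed=.25); wsnap('w4')
np.save('py.npy',py)
E
```

```text
spot [ 0.53805617 -0.19518865  0.034     ]
spot [ 0.53786157 -0.19297404  0.034     ]
yaw 143.05
over t 20.3 gap mm 31.5 F [ 0.8  0.9 -0.5] p [ 0.5397 -0.1925  0.1708]
set t 22.1 gap mm 31.5 F [-1.  -0.5 -1.8] p [ 0.5389 -0.1947  0.0398]
open t 22.7 gap mm 47.9 F [ 0.1  0.6 -0.2] p [ 0.5389 -0.1947  0.04  ]
up t 23.7 gap mm 47.9 F [-0.1 -0.3 -0.4] p [ 0.5382 -0.1948  0.169 ]
yaw -162.1
above t 25.5 gap mm 44.0 F [-0.1 -0.1  0.4] p [0.4791 0.1943 0.1369]
down t 26.7 gap mm 44.4 F [-0.6  0.  -0.6] p [0.4788 0.1959 0.0076]
grip t 27.2 gap mm 21.8 F [ 0.3 -0.8  2.6] p [0.4786 0.1956 0.0073]
lift t 28.2 gap mm 21.5 F [-0.3 -0.  -0.8] p [0.4779 0.1951 0.1361]
```

View pics/w3.png

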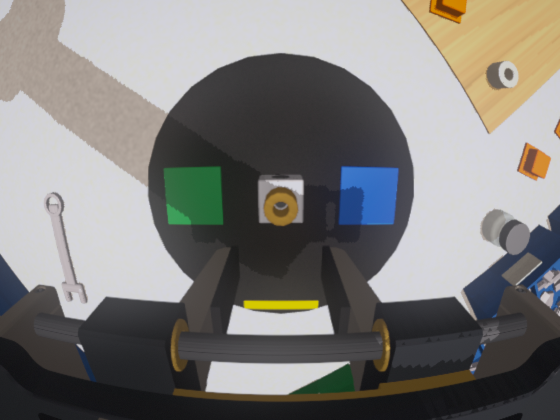

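View pics/w4.png

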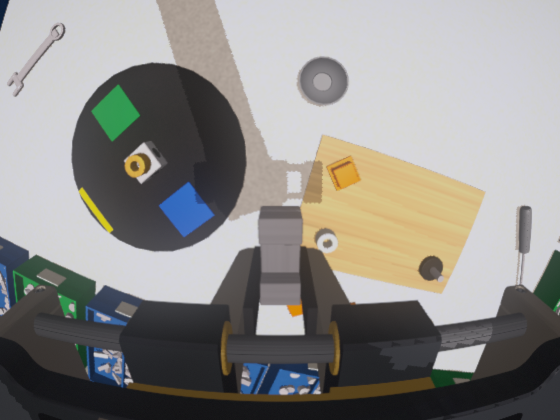

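w3 shows the brass standing on the block at (281,207). w4 shows the link gripped level at (281,255), offset along its length as intended. Next I'll place the link on blue and the foot on green.

```bash
python3 - <<'E'
from h import *
r=np.radians
cp=np.load('pics/w3.npy',allow_pickle=True).item(); print('brass top',plane(cp,281,208,.060))
blue=(np.array([.5956,-.1192])+MC+.095*ey)/2; green=(np.array([.4820,-.2701])+MC-.095*ey)/2
py=float(np.load('py.npy'))
y=best(blue,.0107,[MY+r(90)*k for k in range(4)])
c=blue-.008*np.array([np.cos(y),np.sin(y)])
# pick had tool x opposed to the offset -> link centre at +8 mm tool x
place(c,.0110,[y],.022)
wsnap('w5')
py=pick([.569,.2938],.022,[r(k) for k in (0,180,90,-90,45,-45)],.012,effort=25)
place(green,.0257,[py]+[MY+r(90)*k for k in range(4)],.012,extra=.026)
wsnap('w6')
E
```

```text
brass top [ 0.53731014 -0.19346348  0.06      ]
yaw 143.05
over t 30.3 gap mm 21.5 F [-0.4  0.2 -0.3] p [ 0.6024 -0.1217  0.1416]
set t 32.2 gap mm 21.7 F [ 0.3  0.1 -1. ] p [ 0.6022 -0.1237  0.0109]
open t 32.7 gap mm 38.2 F [ 1.   0.2 -0.3] p [ 0.6023 -0.1238  0.0111]
up t 33.7 gap mm 37.9 F [ 0.1  0.7 -0.9] p [ 0.6015 -0.124   0.1401]
yaw -180.0
above t 35.6 gap mm 34.5 F [0.8 0.3 0.4] p [0.5701 0.292  0.1517]
down t 36.8 gap mm 34.1 F [0.7 0.5 0.4] p [0.5695 0.2943 0.0229]
grip t 37.3 gap mm 11.0 F [-0.3  0.4  3. ] p [0.5692 0.2939 0.0224]
lift t 38.3 gap mm 11.4 F [ 0.3  0.5 -0.1] p [0.5686 0.2932 0.1509]
yaw 53.05000000000001
over t 40.4 gap mm 11.3 F [-0.4  0.7 -0.5] p [ 0.4827 -0.269   0.1557]
set t 42.2 gap mm 11.3 F [ 0.2 -0.3 -1.5] p [ 0.4819 -0.2703  0.0255]
open t 42.9 gap mm 38.2 F [ 0.  -0.1  0.3] p [ 0.4819 -0.2703  0.0257]
up t 43.9 gap mm 38.4 F [ 1.1  0.  -0.1] p [ 0.4812 -0.2702  0.1549]
```

View pics/w5.png

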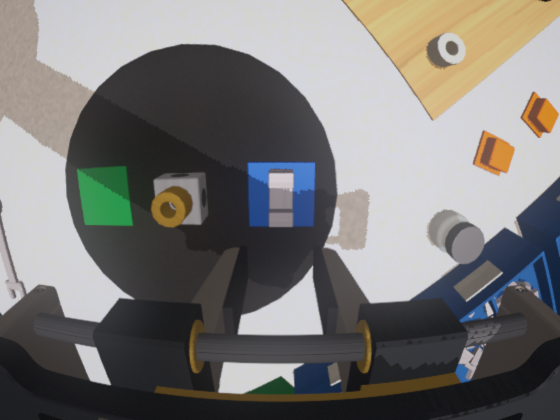

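View pics/w6.png

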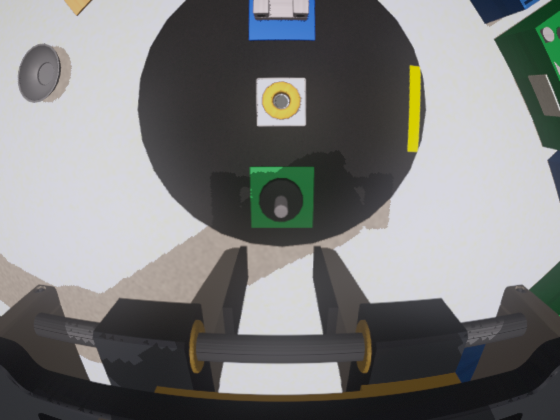

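The link is centred on blue (w5, (281,197)), the foot is upright on green (w6, (281,200)), and the brass is centred on the block (w6, (281,101)). The end cap is next.

```bash
python3 - <<'E'
from h import *
r=np.radians
a=r(45)
py=pick([.4695,.0883],.0115,[a+r(90)*k for k in range(4)],.030,effort=15,extra=.020)
place(MC+.076*ex,.0122,[py+(MY-a)+r(90)*k for k in range(4)],.030,extra=.014)
wsnap('w7')
manip.move_pose([0.44,-0.10,0.34],down(0)); wsnap('w8'); st('v')
for n in('top','scene'): cv2.imwrite(f'pics/{n}9.png',manip.snapshot(n))
E
```

```text
yaw 135.0
above t 45.6 gap mm 50.0 F [ 0.5 -0.6 -0.1] p [0.4701 0.0869 0.1414]
down t 46.9 gap mm 50.2 F [-0.5  0.1 -0.8] p [0.47   0.0885 0.012 ]
grip t 47.3 gap mm 29.7 F [ 0.3 -0.4  4.1] p [0.4698 0.0882 0.0119]
lift t 48.3 gap mm 29.6 F [-0.5  0.3 -0.6] p [0.4689 0.088  0.1407]
yaw 53.05000000000001
over t 49.7 gap mm 29.7 F [-0.3 -0.3  0.1] p [ 0.5998 -0.2381  0.1421]
set t 51.5 gap mm 29.5 F [ 0.4 -0.1 -0.9] p [ 0.5995 -0.2404  0.0121]
open t 52.0 gap mm 44.3 F [ 0.7 -0.1  0.6] p [ 0.5996 -0.2404  0.0122]
up t 53.0 gap mm 43.9 F [-0.3 -1.  -0.4] p [ 0.5989 -0.2403  0.1412]
v t 54.2 gap mm 44.3 F [ 0.4 -0.2 -1.1] p [ 0.4401 -0.1007  0.3391]
```

View pics/w7.png

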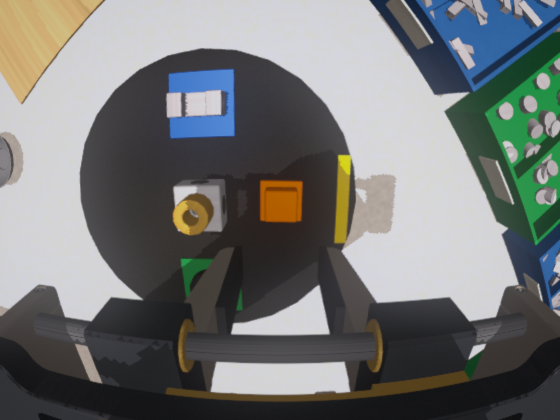

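View pics/w8.png

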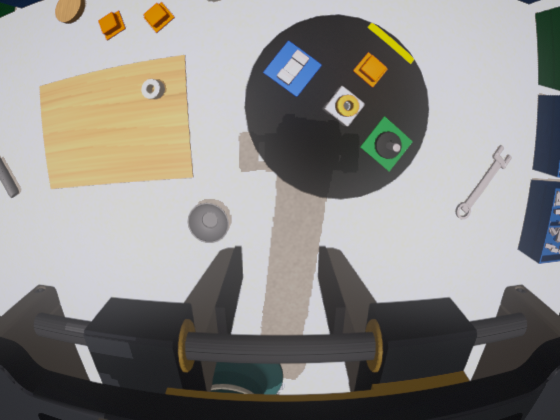

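View pics/scene9.png

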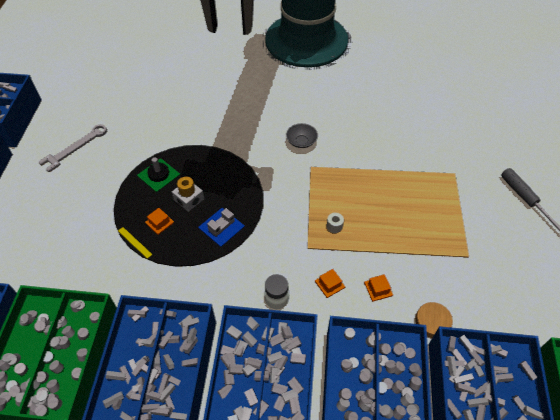

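Everything is in place: w8 shows the link at (293,67) on blue, the cap at (371,69), brass and block at (345,105) and the foot at (388,145). The white bushing stands in its old spot. In w7 the link looks off to one side on its card, so I'll measure it.

```bash
python3 - <<'E'
from h import *
im=cv2.imread('pics/w8.png');cp=np.load('pics/w8.npy',allow_pickle=True).item()
H,S,V=[a.astype(int) for a in cv2.split(cv2.cvtColor(im,cv2.COLOR_BGR2HSV))]
def mf(p): d=p[:2]-MC; return np.round([d@ex*1000,d@ey*1000],1)
def obj(n,m,z,roi):
    mm=np.zeros(m.shape,np.uint8);x0,y0,x1,y1=roi;mm[y0:y1,x0:x1]=m[y0:y1,x0:x1]
    mm=cv2.morphologyEx(mm,3,np.ones((3,3)))
    c=max(cv2.findContours(mm,0,1)[0],key=cv2.contourArea)
    w=np.array([plane(cp,*p,z)[:2] for p in c[:,0].astype(float)]).astype(np.float32)
    r=cv2.minAreaRect(w); print(n,np.round(r[1],4),'mat frame mm',mf(np.array(r[0])))
obj('link',(S<60)&(V>130),.031,(265,40,320,95))
obj('blue',(H>100)&(H<130)&(S>120)|((S<60)&(V>130)),.007,(255,35,325,100))
obj('block',(S<60)&(V>130)|((H>15)&(H<35)&(S>100)),.034,(320,82,368,130))
obj('brass',(H>15)&(H<35)&(S>100)&(V>80),.060,(330,88,365,122))
obj('cap',(H<15)&(S>130),.009,(350,50,390,90))
obj('stud',(S<60)&(V>120),.053,(385,135,405,160))
obj('green',(H>45)&(H<85)&(S>100),.007,(355,115,415,175))
print('white',plane(cp,151.5,88,.03))
cv2.imwrite('pics/c9.png',cv2.resize(im[10:200,240:440],None,fx=3,fy=3,interpolation=2))
E
```

```text
link [0.0229 0.0509] mat frame mm [-1.8 93.7]
blue [0.0652 0.0652] mat frame mm [-0.3 94.6]
block [0.0438 0.044 ] mat frame mm [-1.3 -0.1]
brass [0.0281 0.0313] mat frame mm [-1.9  1.2]
cap [0.0274 0.0032] mat frame mm [63.3  0.1]
stud [0.0104 0.0095] mat frame mm [ -1.6 -95. ]
green [0.0645 0.0646] mat frame mm [ -0.4 -94.5]
white [0.57203192 0.0948633  0.03      ]
```

View pics/c9.png

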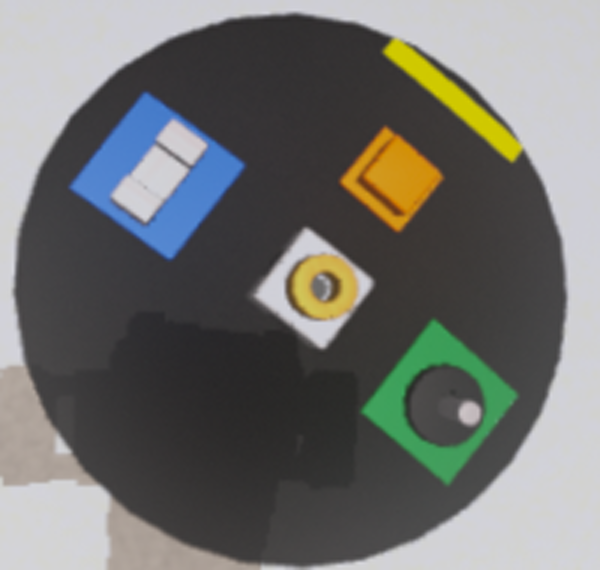

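The crop shows every item upright and centred. The cap mask only caught a sliver of it, so I'll use the flange corners read from the crop: (388,125), (443,178), (400,232), (340,182).

```bash
python3 - <<'E'
from h import *
cp=np.load('pics/w8.npy',allow_pickle=True).item()
q=np.mean([plane(cp,u/3+240,v/3+10,.009 if 0 else .008)[:2] for u,v in ((388,125),(443,178),(400,232),(340,182))],0)-MC
ok=abs(q@ex-.076)<.012 and abs(q@ey)<.012
print(q@ex,q@ey,ok)
if ok: manip.job_done(); print(manip.get_t())
E
```

```text
0.07544046345623154 -0.0013620282542617518 True
the job is handed in; nothing more can be done
the job is handed in; nothing more can be done
```

The sample kit is laid out on the mat and the job is handed in, at about 54 s of the 128 s allowed. The end cap I used was the one on the board, nearest the base; the two look-alikes were not touched.

My last checks from the wrist camera, in the mat's frame:

| Item | Measured position | Target or tolerance |
|---|---|---|
| Block | about 1.3 mm off the mat centre | within 12 mm |
| Brass bushing | about 1.5 mm off the block's centre | within 8 mm |
| Link | about 2 mm off the blue card's centre | within 12 mm |
| Foot | about 1–2 mm off the green card's centre | within 12 mm |
| End cap | (75.4, -1.4) mm | (76, 0) mm, within 15 mm each way |
| White bushing | about 4 mm from my first reading of its position | within 30 mm |

- **White bushing:** it was never approached. The 4 mm difference is about what I would expect from reading its pixel by eye.
- **End cap check:** the automatic colour mask failed on the last picture, catching only a sliver and reading 63 mm. I replaced it with corner points read by eye from an enlarged crop, and the table uses that value.
- **Upright and released:** the final pictures show everything upright, with the gripper clear of all of it.

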